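# Reset the branch of a pipe held in a screw vice

### The arm

A 6-joint arm with a two-finger parallel gripper is mounted at the origin on a cart in front of the work surface, level with it; the furniture and walls round the work are solid. World frame = base frame: x ahead of the robot, y to its left, z up, the work surface at z = 0. Lengths are in m, angles in rad, forces in N, time in s.
With the tool pointing down it reaches from about 0.25 to 0.775 m from the base axis. Payload 4 kg.
Tool frame: the origin (TCP) lies on the centre line of the jaws, within the pads' length; the fingertips stand 25 mm ahead of it and the grasp point (between the pads) lies 6 mm ahead of it; z points along the fingers, y is the line along which they close (so a half turn about z gives the same grasp; the last joint's range is limited). The gripper opens to 94 mm and grips with 3 to 60 N. Pads are 16 mm wide; open, the fingers measure 119 mm over their backs; the gripper's body (75 mm by 177 mm) begins 78 mm behind the grasp point.
Start: joints at [1.123, 0.087, 1.371, -0, 1.684, -0.103], TCP at [0.186, 0.518, 0.231] pointing down, gripper open.
Joint ranges: [-3.1, 3.1], [-0.76, 2.03], [0.27, 2.55], [-1.08, 4.22], [0.17, 2.65], [-2.57, 2.57]. Speed limits (rad/s): [2.79, 2.79, 3.14, 3.14, 3.14, 3.14].

### API

Orientations are given as [roll, pitch, yaw] about the fixed x, y, z axes, in that order (R = Rz(yaw) Ry(pitch) Rx(roll)).
In Python, from bench import robot, imaging gives the robot as it stands. The module is installed in compiled form; this text tells all that it offers.
- The arm moves only by the tool drive_tool, never from a script. Its argument "series" is a list of rows, each a list of 3 entries, a list of its own where there are three numbers: the finger opening in m, from 0 to 0.094, then the shift along the tool's x, y, z in m, then the turn, a rotation vector about the tool's x, y, z in rad. A call has 1 to 5 rows; each row is the pose to reach, as a shift and turn from the pose commanded when the call began, along the tool's axes at that moment; what a row does not reach only later rows make up. A row lasts 1/8 s, in which the tool goes at most 62.5 mm and 10.7 degrees, less where a joint would pass 70% of its speed; a pose out of reach is approached as far as the arm can. A call with a gripper value outside its range is refused whole. The fingers move at their own pace and stop on an object; the grip force is fixed at half the most. Time passes only in rows, so rows that repeat a pose let the fingers close. It gives the time, the measured TCP pose, the force, the opening and the grip force at its end, in the units of the state.
- robot.get_obs(): the state, without advancing time (a new reading comes with each control period).
- imaging.snapshot(name): name is "scene" or "top" or "wrist"; returns the picture (384x512x3 uint8, red, green, blue); there is no depth.
- imaging.get_calibration(name): a dict with "intrinsics" (3x3 intrinsics, pixels), "position" and "rotation" of the camera in the world. Camera axes: x right, y up, looking along -z (the intrinsics and any distortion apply to the point x, -y, -z); pixel columns grow to the right and rows downward; lengths in m; the calibration is good to about 2 mm. A picture is of the moment at which its call begins: read the wrist's pose just before it. get_calibration takes no time and is no camera call; for the wrist camera it gives the pose at the moment of the call.
- robot.close_job(): hands the job in; it is judged then, once.
The state is a dict: "time": time; "joint_positions": joint angles; "qvel": joint speeds; "joint_torque": joint torques, N m; "tool_pos": TCP position; "ee_rot": TCP orientation; "wrist_force": force on the tool from outside, world axes, zero at the start; "wrist_torque": the same for the moment, N m; "width": finger opening in m; "finger_force": force on a finger pad.
Only numpy, scipy, OpenCV 4.12 (cv2) and the standard library are available. Lean on these libraries where they do the work, as an engineer would, in place of code of your own. Each camera call takes 0.05 s, during which the arm holds its last target. There are 200 camera calls.

### The job

The pipe in the little grey pipe vice is clamped with its branch leaning over towards you. Slacken the T-handle on top of the vice, turning it about a quarter turn anticlockwise seen from above (never more than a third of a turn), push the branch until it stands straight up, then turn the T-handle back to where it was so that the pipe is clamped tight again. Leave the pliers, pencil and sanding block lying around it where they are.

Things in the scene. Friction and masses are not known exactly. Their poses are not given: they have to be found in the camera images.
- pipe_vice: Grey pipe vice fixed to the worktop, base 110 x 190 x 16 mm. Origin: centre of its underside; -x faces the robot, +y runs along the pipe (42 mm diameter, level, axis at z = 75 mm) to the branch end, z up. The pipe turns in two cheeks at y = -68, +68 mm (107 mm high) and cannot slide. A yoke at y = 0 (104 x 34 mm, bridge top z = 140 mm, boss to 147 mm) carries the vertical clamp screw.
- bar_hub (a point): Centre of the T-handle: on the screw's vertical axis, 175 mm above the worktop. The handle is a level steel bar, 10 mm diameter, 130 mm long, with 16 mm balls at its ends and a hub of 24 mm diameter; free all round. When the clamp is tight the bar lies along the vice's x axis. It rises 1.3 mm per rad of slackening.
- bar_end (a point): Centre of the ball at that end of the T-handle which points to the vice's -x side (to the robot) when tight, 65 mm from bar_hub.
- branch_root (a point): Point on the pipe's axis where the branch starts: 125 mm from the vice's middle along its +y, 75 mm above the worktop. Does not move when the pipe turns.
- branch_tip (a point): Centre of the end face of the branch, 115 mm from branch_root. The branch is a steel stub square to the pipe: 24 mm diameter, thickened to 34 mm over its first 45 mm. It swings in the vice's x-z plane; upright, its tip is 190 mm above the worktop.
- screw (a joint): Turn of the T-handle, rad: about 0 tight as found (within 0.08), growing anticlockwise seen from above as it slackens; limits -0.5 and 3.2. The jaw leaves the pipe at about 0.7; below that it grips ever harder. The handle needs about 0.4 N m when slack and up to 0.7 N m near tight (8 to 14 N at 50 mm from the hub) and stays where it is left.
- pipe (a joint): Lean of the branch, rad: 0 = straight up, positive = leaning to the vice's -x side (to the robot); starts between 0.55 and 1.1. Slackened, it turns with about 0.2 N m (2 to 4 N at the tip) and stays where it is left; clamped, it is held fast against some 20 N at the tip (do not force it).
- pliers_1_mid (a point): Centre of the pliers (185 x 36 x 14 mm) lying in front of the vice; leave it alone.
- pencil_mid (a point): Centre of the pencil (166 x 8 x 8 mm) lying close in front of the vice's base; leave it alone.
- sanding_block_mid (a point): Centre of the sanding block (110 x 58 x 30 mm) to the right of the vice; leave it alone.
- pliers_2_mid (a point): Centre of the slim pliers (160 x 44 x 14 mm) to the left of the vice; leave it alone.

How it is judged:
By the outcome, as a careful person would: the job done as asked, in the order asked, and still so for the second after the job is handed in, with the robot touching nothing.
It also fails if it takes over 66 s, if anything falls off the work surface, if the arm or the gripper's body presses on something with over 40 N, if the wrist force passes 120 N, or if a joint passes its speed limit or range.

## Working session

There is one attempt and no reset: what is moved stays moved. The work goes in short steps, Python scripts to look and compute and a tool call to move; the robot and the scene stay as the last step left them, time stands still between calls to the robot, and variables do not carry over. Pictures are saved under pics/ and viewed, at most 10 in all, crops included, and the job is handed in when it is done.

Besides the shell and the picture viewer there is one more tool, called after "Call:" by a JSON object that holds its "method" and its "body", one argument or row to a line. drive_tool: Moves the arm, as the interface text tells. Its arguments: {"type":"object","properties":{"series":{"type":"array"}},"required":["series"]}

```bash
mkdir -p pics; python3 - <<'E'
from bench import robot, imaging
import cv2, numpy as np
for n in ("scene","top"):
    im=imaging.snapshot(n); cv2.imwrite(f"pics/{n}0.png",im[:,:,::-1])
    c=imaging.get_calibration(n); print(n,{k:np.round(v,4).tolist() if not isinstance(v,str) else v for k,v in c.items()})
o=robot.get_obs(); print(o)
E
```

```text
scene {'intrinsics': [[462.5251, 0.0, 251.511], [0.0, 462.5251, 199.4741], [0.0, 0.0, 1.0]], 'position': [-0.1926, -0.4021, 0.7751], 'rotation': [0.9285, -0.0024, -0.9246]}
top {'intrinsics': [[482.0014, 0.0, 248.9213], [0.0, 482.0014, 190.6321], [0.0, 0.0, 1.0]], 'position': [0.2468, 0.1027, 1.4167], 'rotation': [0.2086, -0.004, -1.4233]}
{'time': 0.1, 'joint_positions': array([ 1.12291162e+00,  8.78855987e-02,  1.37206543e+00,  8.46035792e-06,
        1.68360630e+00, -1.03128452e-01]), 'qvel': array([ 0.00168083, -0.00148631, -0.0034069 , -0.00057743,  0.00038187,
        0.00173447]), 'joint_torque': array([ 2.27325334e-03, -3.41252518e+01, -3.03301406e+01,  7.19395140e-02,
        3.05052486e-02, -1.04163503e-04]), 'tool_pos': array([0.185709  , 0.51723649, 0.22943784]), 'ee_rot': array([-3.13963929e+00, -2.10618072e-04,  2.79683714e+00]), 'wrist_force': array([-0.37285579,  0.96992559,  0.1659033 ]), 'wrist_torque': array([ 0.00355177, -0.01871034, -0.0335584 ]), 'finger_force': 0.0, 'width': 0.09393194525586997}
```

View pics/scene0.png

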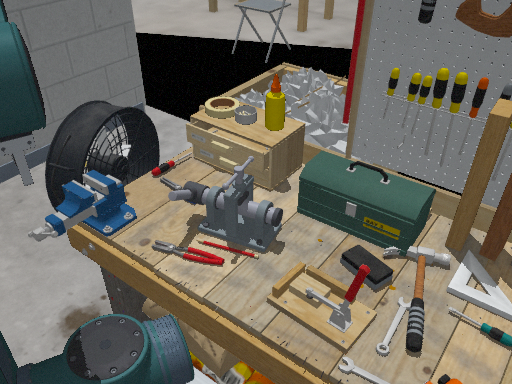

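View pics/top0.png

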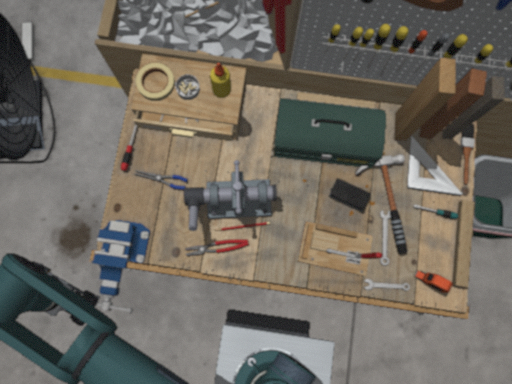

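The scene view shows the vice around (240,210), with the branch at (180,190) leaning towards the robot. In the top view the handle runs from about (237,165) to (239,215) and the branch from about (193,195) to (193,225). I'll crop both for exact pixels.

```bash
cat > h.py <<'E'
import numpy as np
from scipy.spatial.transform import Rotation as R
from bench import robot, imaging
def ray(c,u,v):
    d=np.linalg.inv(c["intrinsics"])@[u,v,1]; d=np.array([d[0],-d[1],-d[2]])
    r=np.array(c["rotation"]); M=R.from_euler('xyz',r).as_matrix() if r.shape==(3,) else r
    return np.array(c["position"]),M@d
def onz(c,u,v,z):
    p,d=ray(c,u,v); return p+d*(z-p[2])/d[2]
def tri(r1,r2):
    (p,d),(q,e)=r1,r2; s=np.linalg.lstsq(np.c_[d,-e],q-p,rcond=None)[0]
    a,b=p+d*s[0],q+e*s[1]; return (a+b)/2,np.linalg.norm(a-b)
def proj(c,P):
    M=R.from_euler('xyz',c["rotation"]).as_matrix(); x=M.T@(np.array(P)-c["position"])
    k=np.array(c["intrinsics"])@[x[0],-x[1],-x[2]]; return k[:2]/k[2]
E
python3 - <<'E'
import cv2, numpy as np
a=cv2.imread("pics/scene0.png")[145:265,150:300]; b=cv2.imread("pics/top0.png")[150:270,130:290]
a=cv2.resize(a,None,fx=5,fy=5,interpolation=cv2.INTER_CUBIC); b=cv2.resize(b,None,fx=5,fy=5,interpolation=cv2.INTER_CUBIC)
cv2.imwrite("pics/sc.png",a); cv2.imwrite("pics/tc.png",b)
E
```

```text
(no output)
```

View pics/sc.png

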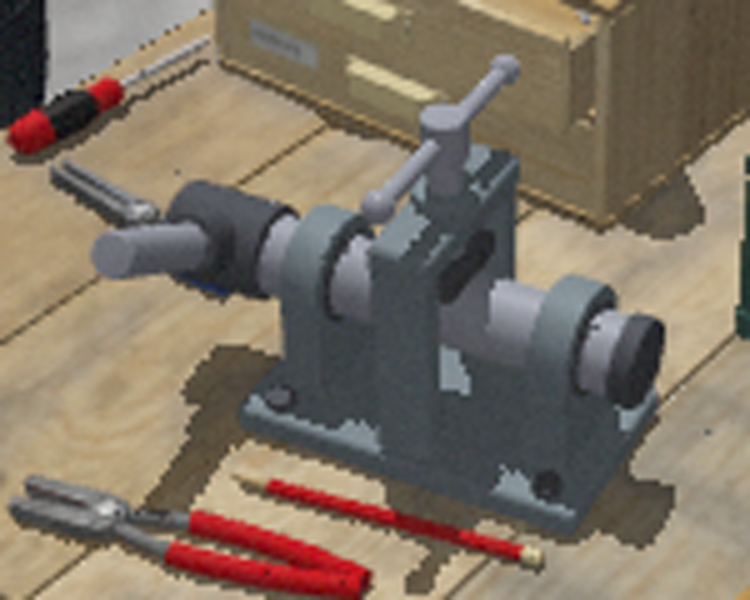

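View pics/tc.png

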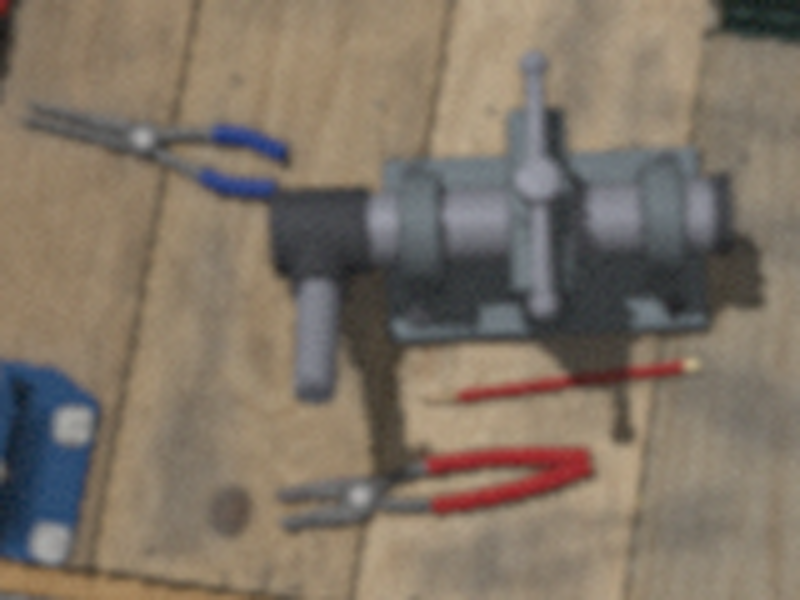

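```bash
python3 - <<'E'
from h import *
np.set_printoptions(precision=4,suppress=True)
cs,ct=imaging.get_calibration("scene"),imaging.get_calibration("top")
S=lambda u,v:(150+u/5-.4,145+v/5-.4); T=lambda u,v:(130+u/5-.4,150+v/5-.4)
P={}
for n,s,t in [("near",(378,206),(542,303)),("far",(506,69),(535,62)),("tip",(112,256),(315,388))]:
    P[n],e=tri(ray(cs,*S(*s)),ray(ct,*T(*t))); print(n,P[n],e)
    if n!="tip": print(onz(cs,*S(*s),.175),onz(ct,*T(*t),.175))
n,f=(onz(ct,*T(542,303),.175),onz(ct,*T(535,62),.175))
hub=(n+f)/2; print("hub",hub,"len",np.linalg.norm(f-n),"yaw bar",np.arctan2(*(f-n)[1::-1]))
# base corners z=16mm top view: near-left, near-right (front edge), far-right
for q in [(392,335),(708,322),(697,152)]: print(onz(ct,*T(*q),.016))
for q in [(430,265),(435,500)]: pass
print("redpliers",onz(ct,*T(360,495),.007),onz(ct,*T(590,465),.007),"pencil",onz(ct,*T(425,400),.004),onz(ct,*T(690,365),.004))
print("blue",onz(ct,*T(280,185),.007),onz(ct,*T(30,115),.007))
E
```

```text
near [0.4516 0.1565 0.1769] 0.0007911634281528677
[0.4539 0.1581 0.175 ] [0.4516 0.1569 0.175 ]
far [0.5791 0.1802 0.1775] 0.0001608542564668889
[0.5822 0.1827 0.175 ] [0.5798 0.1803 0.175 ]
tip [0.3949 0.2726 0.1307] 0.0008530989882307153
hub [0.5157 0.1686 0.175 ] len 0.13032224721242164 yaw bar 0.1807923792500678
[0.446  0.2481 0.016 ]
[0.4811 0.0656 0.016 ]
[0.5818 0.0862 0.016 ]
redpliers [0.3516 0.2519 0.007 ] [0.3886 0.1219 0.007 ] pencil [0.4124 0.2237 0.004 ] [0.456  0.0722 0.004 ]
blue [0.5269 0.3302 0.007 ] [0.5472 0.4865 0.007 ]
```

```bash
cat >> h.py <<'E'
def go(x,y,z,yaw,frm=None):
    o=robot.get_obs(); p=np.array(o["tool_pos"]); th=o["ee_rot"][2]
    if frm: p=np.array(frm[:3]); th=frm[3]
    M=R.from_euler('xyz',[np.pi,0,th]).as_matrix()
    d=M.T@(np.array([x,y,z])-p); dy=(yaw-th)
    print("shift",np.round(d,4),"turn z",round(-dy,3))
E
python3 - <<'E'
from h import *
go(.472,.161,.245,.19,(.186,.518,.231,2.797))
E
```

```text
shift [-0.3898 -0.2394 -0.014 ] turn z 2.607
```

Call:
{"method": "drive_tool", "body": {
  "series": [
    [0.05,[-0.04,-0.024,-0.014],[0,0,0.18]],
    [0.05,[-0.09,-0.054,-0.014],[0,0,0.36]],
    [0.05,[-0.14,-0.084,-0.014],[0,0,0.54]],
    [0.05,[-0.19,-0.114,-0.014],[0,0,0.72]],
    [0.05,[-0.24,-0.144,-0.014],[0,0,0.9]]
  ]
}}

```text
time: 0.72
tool_pos: [0.3638, 0.2993, 0.2441]
ee_rot: [-3.141, 0.0, 1.891]
wrist_force: [0.6, 0.2, 0.1]
width: 0.0504
finger_force: 0.0
```

```bash
python3 - <<'E'
from h import *
o=robot.get_obs();print(o["tool_pos"],o["ee_rot"])
go(.472,.161,.245,.19)
E
```

```text
[0.36377107 0.29934077 0.24406507] [-3.14124500e+00  3.08807209e-05  1.89118862e+00]
shift [-0.1654  0.0592 -0.0009] turn z 1.701
```

Call:
{"method": "drive_tool", "body": {
  "series": [
    [0.05,[-0.035,0.012,0],[0,0,0.18]],
    [0.05,[-0.07,0.024,0],[0,0,0.36]],
    [0.05,[-0.105,0.036,0],[0,0,0.54]],
    [0.05,[-0.14,0.048,0],[0,0,0.72]],
    [0.05,[-0.165,0.059,0],[0,0,0.9]]
  ]
}}

```text
time: 1.35
tool_pos: [0.4723, 0.1622, 0.2439]
ee_rot: [-3.141, 0.001, 0.99]
wrist_force: [0.4, -0.1, -0.4]
width: 0.0501
finger_force: 0.0
```

Call:
{"method": "drive_tool", "body": {
  "series": [
    [0.05,[0,0,0],[0,0,0.18]],
    [0.05,[0,0,0],[0,0,0.36]],
    [0.05,[0,0,0],[0,0,0.54]],
    [0.05,[0,0,0],[0,0,0.72]],
    [0.05,[0,0,0],[0,0,0.8]]
  ]
}}

```text
time: 1.98
tool_pos: [0.4716, 0.1635, 0.2438]
ee_rot: [-3.142, 0.001, 0.194]
wrist_force: [-1.7, -0.1, -0.1]
width: 0.0499
finger_force: 0.0
```

```bash
python3 - <<'E'
from h import *
import cv2
c=imaging.get_calibration("wrist"); im=imaging.snapshot("wrist")
cv2.imwrite("pics/w1.png",im[:,:,::-1])
o=robot.get_obs();print(o["tool_pos"],o["ee_rot"],o["joint_positions"])
for P in [(.5165,.1695,.175),(.4525,.1577,.175),(.472,.161,.175)]: print(proj(c,P))
go(.472,.161,.181,.185)
E
```

```text
[0.47156761 0.16347595 0.24382773] [-3.14158074e+00  1.25341772e-03  1.92381185e-01] [ 2.20021352e-01 -2.79652890e-02  1.46267369e+00  4.69914372e-05
  1.70813686e+00  1.59844291e+00]
[258.57200009 147.64093521]
[257.23550627 238.34843333]
[258.03494422 212.15647939]
shift [-0.      0.0025  0.0628] turn z 0.007
```

View pics/w1.png

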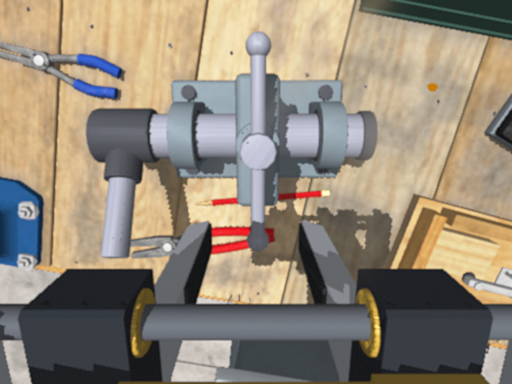

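The wrist view confirms the estimate: bar vertical at column 258, near ball at (258,240), hub at (258,150), both within about 2 mm of the projection. Descend and grip.

Call:
{"method": "drive_tool", "body": {
  "series": [
    [0.05,[0,0.002,0.04],[0,0,0]],
    [0.05,[0,0.002,0.063],[0,0,0]],
    [0.05,[0,0.002,0.063],[0,0,0]],
    [0.0,[0,0.002,0.063],[0,0,0]],
    [0.0,[0,0.002,0.063],[0,0,0]]
  ]
}}

```text
time: 2.65
tool_pos: [0.4731, 0.1618, 0.1831]
ee_rot: [-3.141, -0.003, 0.197]
wrist_force: [0.6, 0.7, 0.1]
width: 0.0336
finger_force: 0.0
```

Call:
{"method": "drive_tool", "body": {
  "series": [
    [0.0,[0,0,0],[0,0,0]],
    [0.0,[0,0,0],[0,0,0]],
    [0.0,[0,0,0],[0,0,0]]
  ]
}}

```text
time: 3.02
tool_pos: [0.4724, 0.1618, 0.1819]
ee_rot: [-3.141, -0.001, 0.197]
wrist_force: [0.5, -0.3, 1.1]
width: 0.0088
finger_force: 30.0
```

```bash
python3 - <<'E'
from h import *
o=robot.get_obs();print(o["tool_pos"],o["ee_rot"],o["wrist_force"],o["wrist_torque"])
# arc about hub, in present tool frame; r along tool x
r=.045
for a in np.arange(.15,1.51,.15): print(round(a,2),"x",round(r*(1-np.cos(a)),4),"y",round(r*np.sin(a),4),"z",round(-.0013*a,4),"turn",-round(a,2))
E
```

```text
[0.47238874 0.16181528 0.1819206 ] [-3.14114721e+00 -8.28695664e-04  1.96893121e-01] [ 0.5378928  -0.33025562  1.10199644] [0.0409013  0.22797853 0.02509954]
0.15 x 0.0005 y 0.0067 z -0.0002 turn -0.15
0.3 x 0.002 y 0.0133 z -0.0004 turn -0.3
0.45 x 0.0045 y 0.0196 z -0.0006 turn -0.45
0.6 x 0.0079 y 0.0254 z -0.0008 turn -0.6
0.75 x 0.0121 y 0.0307 z -0.001 turn -0.75
0.9 x 0.017 y 0.0352 z -0.0012 turn -0.9
1.05 x 0.0226 y 0.039 z -0.0014 turn -1.05
1.2 x 0.0287 y 0.0419 z -0.0016 turn -1.2
1.35 x 0.0351 y 0.0439 z -0.0018 turn -1.35
1.5 x 0.0418 y 0.0449 z -0.0019 turn -1.5
```

Call:
{"method": "drive_tool", "body": {
  "series": [
    [0.0,[0.0005,0.0067,-0.0002],[0,0,-0.15]],
    [0.0,[0.002,0.0133,-0.0004],[0,0,-0.3]],
    [0.0,[0.0045,0.0196,-0.0006],[0,0,-0.45]],
    [0.0,[0.0079,0.0254,-0.0008],[0,0,-0.6]],
    [0.0,[0.0121,0.0307,-0.001],[0,0,-0.75]]
  ]
}}

```text
time: 3.65
tool_pos: [0.4888, 0.1355, 0.1826]
ee_rot: [-3.137, -0.001, 0.952]
wrist_force: [-3.6, 4.7, 2.3]
width: 0.009
finger_force: 30.2
```

Call:
{"method": "drive_tool", "body": {
  "series": [
    [0.0,[0.0005,0.0067,-0.0002],[0,0,-0.15]],
    [0.0,[0.002,0.0133,-0.0004],[0,0,-0.3]],
    [0.0,[0.0045,0.0196,-0.0006],[0,0,-0.45]],
    [0.0,[0.0079,0.0254,-0.0008],[0,0,-0.6]],
    [0.0,[0.0121,0.0307,-0.001],[0,0,-0.75]]
  ]
}}

```text
time: 4.28
tool_pos: [0.5197, 0.1269, 0.1836]
ee_rot: [-3.136, -0.003, 1.702]
wrist_force: [-6.8, 3.2, 3.1]
width: 0.0094
finger_force: 30.2
```

Call:
{"method": "drive_tool", "body": {
  "series": [
    [0.0,[0,0,0],[0,0,0]],
    [0.04,[0,0,0],[0,0,0]],
    [0.04,[0,0,0],[0,0,0]],
    [0.04,[0,0,-0.05],[0,0,0]],
    [0.04,[0,0,-0.06],[0,0,0]]
  ]
}}

```text
time: 4.9
tool_pos: [0.5238, 0.1258, 0.2473]
ee_rot: [3.134, 0.0, 1.696]
wrist_force: [0.4, 0.5, 0.2]
width: 0.0396
finger_force: 0.0
```

```bash
python3 - <<'E'
from h import *
o=robot.get_obs();print(o["tool_pos"],o["ee_rot"],o["joint_positions"])
# vice frame helper
xh=np.array([.982,.189]);yh=np.array([-.189,.982]);hub=np.array([.5165,.1695])
p=hub+.125*yh+.012*yh*0-.145*xh; print("start push",p); go(p[0],p[1],.245,1.76)
E
```

```text
[0.52377859 0.12575918 0.24729774] [3.13442718e+00 1.32599946e-04 1.69649744e+00] [ 1.30471793e-01  5.41067110e-02  1.37285370e+00 -1.68348642e-04
  1.70746748e+00  4.74666892e-03]
start push [0.350485 0.264845]
shift [ 0.1597 -0.1545  0.0023] turn z -0.064
```

Call:
{"method": "drive_tool", "body": {
  "series": [
    [0.0,[0.04,-0.039,0],[0,0,-0.03]],
    [0.0,[0.09,-0.087,0],[0,0,-0.06]],
    [0.0,[0.13,-0.126,0],[0,0,-0.06]],
    [0.0,[0.16,-0.155,0],[0,0,-0.06]],
    [0.0,[0.16,-0.155,0],[0,0,-0.06]]
  ]
}}

```text
time: 5.52
tool_pos: [0.3464, 0.2662, 0.2433]
ee_rot: [3.141, -0.0, 1.761]
wrist_force: [-0.2, -0.3, -0.1]
width: -0.0
finger_force: 0.0
```

```bash
python3 - <<'E'
from h import *
import cv2
a=imaging.snapshot("scene")[145:265,150:300]; b=imaging.snapshot("top")[150:270,130:290]
f=lambda i:cv2.resize(i[:,:,::-1],None,fx=2.5,fy=2.5,interpolation=cv2.INTER_CUBIC)
cv2.imwrite("pics/m1.png",np.hstack([f(a),f(b)]))
o=robot.get_obs();print(o["tool_pos"],o["ee_rot"],o["width"])
go(.3505,.265,.135,1.76)
E
```

```text
[0.34835358 0.2648863  0.24313716] [3.14118233e+00 6.32195463e-04 1.75749801e+00] 0.0008788568083878073
shift [-0.0003  0.0021  0.1081] turn z -0.003
```

View pics/m1.png

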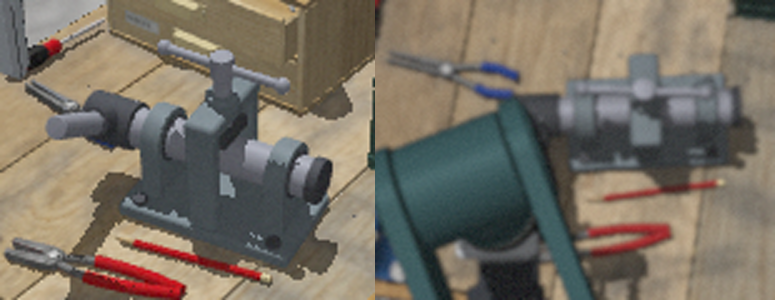

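The handle now lies along the pipe, about a quarter turn round. The branch is unmoved and the tools are undisturbed. Now the push.

Call:
{"method": "drive_tool", "body": {
  "series": [
    [0.0,[0,0,0.05],[0,0,0]],
    [0.0,[0,0.002,0.108],[0,0,0]],
    [0.0,[0,0.012,0.108],[0,0,0]],
    [0.0,[0,0.024,0.108],[0,0,0]],
    [0.0,[0,0.036,0.108],[0,0,0]]
  ]
}}

```text
time: 6.25
tool_pos: [0.3771, 0.2705, 0.1387]
ee_rot: [-3.12, 0.0, 1.757]
wrist_force: [-41.0, -9.8, 20.1]
width: -0.0
finger_force: 23.3
```

Call:
{"method": "drive_tool", "body": {
  "series": [
    [0.0,[0,0.012,0],[0,0,0]],
    [0.0,[0,0.024,-0.005],[0,0,0]],
    [0.0,[0,0.036,-0.01],[0,0,0]],
    [0.0,[0,0.046,-0.02],[0,0,0]],
    [0.0,[0,0.056,-0.025],[0,0,0]]
  ]
}}

```text
time: 6.88
tool_pos: [0.4019, 0.2753, 0.1721]
ee_rot: [-3.044, 0.005, 1.766]
wrist_force: [-79.3, -16.1, 78.5]
width: 0.0005
finger_force: 55.7
```

```bash
python3 - <<'E'
from h import *
o=robot.get_obs();print(o["tool_pos"],o["ee_rot"],o["wrist_force"])
xh=np.array([.982,.189]);yh=np.array([-.189,.982]);hub=np.array([.5165,.1695])
p=hub+.125*yh-.0245*xh; print(p); go(p[0],p[1],.165,1.76)
E
```

```text
[0.40194445 0.27527009 0.1721097 ] [-3.04409437  0.00523344  1.76550315] [-79.27889556 -16.06596434  78.54135984]
[0.468816  0.2876195]
shift [-0.0008  0.068   0.0071] turn z 0.006
```

High force: it's jamming. Back off at once.

Call:
{"method": "drive_tool", "body": {
  "series": [
    [0.0,[0,-0.03,0],[0,0,0]],
    [0.0,[0,-0.07,0],[0,0,0]],
    [0.0,[0,-0.07,0],[0,0,0]]
  ]
}}

```text
time: 7.25
tool_pos: [0.3716, 0.2704, 0.1657]
ee_rot: [3.132, -0.003, 1.758]
wrist_force: [0.4, -0.3, 0.5]
width: 0.0006
finger_force: 0.0
```

```bash
python3 - <<'E'
from h import *
import cv2
a=imaging.snapshot("scene")[125:275,140:310]
cv2.imwrite("pics/m2.png",cv2.resize(a[:,:,::-1],None,fx=4,fy=4,interpolation=cv2.INTER_CUBIC))
o=robot.get_obs();print(o["tool_pos"],o["ee_rot"],o["wrist_force"])
E
```

```text
[0.37252807 0.27038484 0.16498208] [ 3.13256982e+00 -2.75016784e-03  1.75704235e+00] [0.20567906 0.59890483 0.54380276]
```

View pics/m2.png

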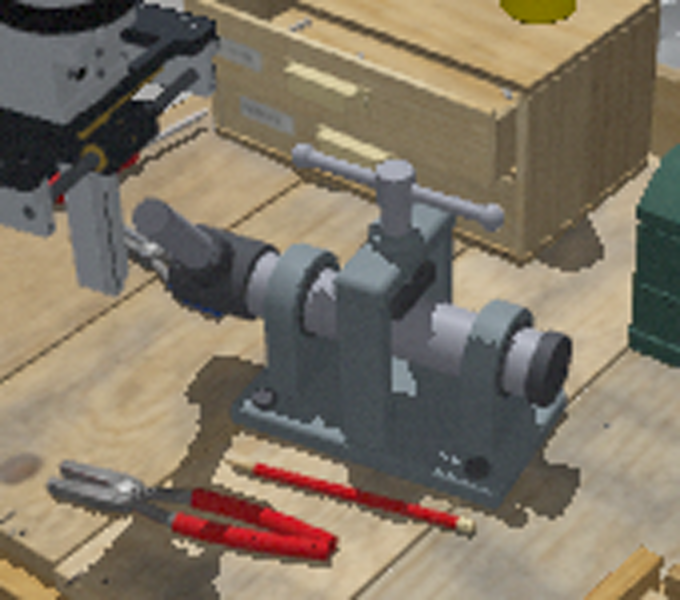

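The branch did move, to a lean of about 0.8: friction at the tip edge is high and horizontal pushing makes it bind. I'll follow the arc instead. First, measure the present lean from tip pixel (152,215) by casting a ray onto the swing plane.

```bash
cat >> h.py <<'E'
xh=np.array([.982,.189,0]);yh=np.array([-.189,.982,0]);zh=np.array([0,0,1.]);hub=np.array([.5165,.1695,0])
root=hub+.125*yh+.075*zh
def lean(c,u,v):
    p,d=ray(c,u,v); q=p+d*((root-p)@yh)/(d@yh)-root; return np.arctan2(-(q@xh),q[2]),np.hypot(q@xh,q[2])
E
python3 - <<'E'
from h import *
c=imaging.get_calibration("scene")
print(lean(c,150+112/5-.4,145+256/5-.4), lean(c,140+152/4-.4,125+213/4-.4))
L=lean(c,140+152/4-.4,125+213/4-.4)[0]
o=robot.get_obs();q=o["tool_pos"]-root;print("tcp rel",q@xh,q@yh,q[2]+.075)
for l in np.arange(L,-.01,-.1):
    x=-.115*np.sin(l)-.012*np.cos(l); z=.115*np.cos(l)-.012*np.sin(l); print(round(l,3),round(x,4),round(z+.075,4))
E
```

```text
(np.float64(1.0649413549927629), np.float64(0.11378838598378824)) (np.float64(0.6721906806336816), np.float64(0.11282697867318688))
tcp rel -0.12231319709377678 0.001273984318126771 0.16498207536261464
0.672 -0.081 0.1575
0.572 -0.0724 0.1652
0.472 -0.063 0.172
0.372 -0.053 0.1778
0.272 -0.0425 0.1825
0.172 -0.0315 0.1862
0.072 -0.0203 0.1888
```

Call:
{"method": "drive_tool", "body": {
  "series": [
    [0.0,[0,0,0.004],[0,0,0]],
    [0.0,[0,0.015,0.004],[0,0,0]],
    [0.0,[0,0.024,0.004],[0,0,0]],
    [0.0,[0,0.028,0.003],[0,0,0]],
    [0.0,[0,0.032,0.001],[0,0,0]]
  ]
}}

```text
time: 7.92
tool_pos: [0.4007, 0.2747, 0.1588]
ee_rot: [-3.138, 0.001, 1.757]
wrist_force: [-3.1, -1.4, 0.7]
width: 0.0008
finger_force: 1.7
```

Call:
{"method": "drive_tool", "body": {
  "series": [
    [0.0,[0,0.008,-0.008],[0,0,0]],
    [0.0,[0,0.017,-0.0145],[0,0,0]],
    [0.0,[0,0.026,-0.02],[0,0,0]],
    [0.0,[0,0.026,-0.02],[0,0,0]]
  ]
}}

```text
time: 8.43
tool_pos: [0.4283, 0.2802, 0.1805]
ee_rot: [3.139, -0.001, 1.756]
wrist_force: [-0.4, 0.4, -0.8]
width: 0.0005
finger_force: 0.0
```

Call:
{"method": "drive_tool", "body": {
  "series": [
    [0.0,[0,0.01,-0.005],[0,0,0]],
    [0.0,[0,0.02,-0.0085],[0,0,0]],
    [0.0,[0,0.03,-0.011],[0,0,0]],
    [0.0,[0,0.036,-0.012],[0,0,0]],
    [0.0,[0,0.036,-0.012],[0,0,0]]
  ]
}}

```text
time: 9.05
tool_pos: [0.4632, 0.2865, 0.1917]
ee_rot: [3.14, 0.0, 1.756]
wrist_force: [1.1, -0.3, -0.3]
width: 0.0004
finger_force: 0.0
```

```bash
python3 - <<'E'
from h import *
import cv2
a=imaging.snapshot("scene")[125:245,140:290]
cv2.imwrite("pics/m3.png",cv2.resize(a[:,:,::-1],None,fx=5,fy=5,interpolation=cv2.INTER_CUBIC))
c=imaging.get_calibration("scene")
for l in (0,.1,.2): print(l,(proj(c,root-.115*np.sin(l)*xh+.115*np.cos(l)*zh)-[140,125]+.4)*5)
print((proj(c,root)-[140,125]+.4)*5)
o=robot.get_obs();q=o["tool_pos"]-root;print("tcp rel",q@xh,q@yh,q[2]+.075,o["wrist_force"])
E
```

```text
0 [265.19648381 147.86220643]
0.1 [252.62074975 159.99096091]
0.2 [240.18632288 174.2148663 ]
[281.67284648 339.5739362 ]
tcp rel -0.030502409185795578 -9.37981458842915e-05 0.19167545267127442 [-0.14741569 -0.36167371 -0.44995796]
```

View pics/m3.png

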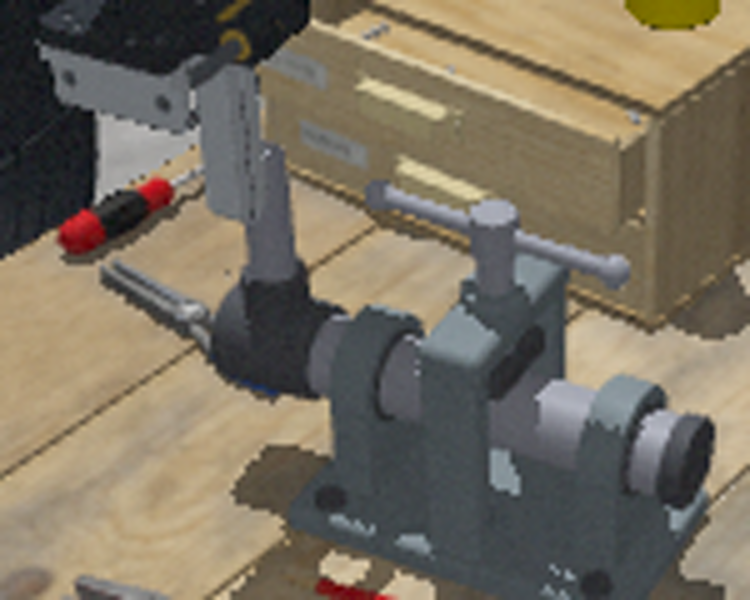

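Nearly upright (under about 0.1 rad). Now straddle it and close, so the vertical pads square it up.

Call:
{"method": "drive_tool", "body": {
  "series": [
    [0.0,[0,-0.012,0],[0,0,0]],
    [0.06,[0,-0.012,-0.05],[0,0,0]],
    [0.06,[0,0.01,-0.05],[0,0,0]],
    [0.06,[0,0.0305,-0.05],[0,0,0]],
    [0.06,[0,0.0305,-0.05],[0,0,0]]
  ]
}}

```text
time: 9.72
tool_pos: [0.4921, 0.2919, 0.2412]
ee_rot: [-3.141, 0.0, 1.756]
wrist_force: [0.2, 0.4, -0.2]
width: 0.0369
finger_force: 0.0
```

```bash
python3 - <<'E'
from h import *
o=robot.get_obs();print(o["tool_pos"],o["width"],o["ee_rot"]); go(root[0],root[1],.165,1.761)
E
```

```text
[0.49209614 0.29188971 0.24122766] 0.03688411508794264 [-3.14114957e+00  2.40162609e-04  1.75637671e+00]
shift [0.0002 0.0008 0.0762] turn z -0.005
```

Width is still opening; wait for it, then descend and close.

Call:
{"method": "drive_tool", "body": {
  "series": [
    [0.064,[0,0.001,0],[0,0,0]],
    [0.064,[0,0.001,0],[0,0,0]],
    [0.064,[0,0.001,0.03],[0,0,0]],
    [0.064,[0,0.001,0.076],[0,0,0]],
    [0.064,[0,0.001,0.076],[0,0,0]]
  ]
}}

```text
time: 10.35
tool_pos: [0.4901, 0.291, 0.1612]
ee_rot: [-3.132, 0.002, 1.757]
wrist_force: [0.9, -0.3, 0.2]
width: 0.064
finger_force: 0.0
```

Call:
{"method": "drive_tool", "body": {
  "series": [
    [0.02,[0,0,0],[0,0,0]],
    [0.02,[0,0,0],[0,0,0]],
    [0.02,[0,0,0],[0,0,0]],
    [0.02,[0,0,0],[0,0,0]],
    [0.02,[0,0,0],[0,0,0]]
  ]
}}

```text
time: 10.98
tool_pos: [0.4921, 0.2922, 0.1664]
ee_rot: [-3.139, -0.0, 1.757]
wrist_force: [-3.8, -0.7, 5.2]
width: 0.0236
finger_force: 29.9
```

```bash
python3 - <<'E'
from h import *
import cv2
for n in("scene","top"): cv2.imwrite(f"pics/{n}g.png",imaging.snapshot(n)[:,:,::-1])
o=robot.get_obs();q=o["tool_pos"]-root;print("tcp rel",q@xh,q@yh,q[2]+.075,o["ee_rot"],o["wrist_force"],o["width"],o["finger_force"])
E
```

```text
tcp rel -0.0007527576090373084 0.0001488714766859458 0.16637169151959488 [-3.13945222e+00 -3.67972816e-04  1.75703007e+00] [-5.40780763 -1.76343365  5.59070085] 0.023893422598995448 29.94477868080139
```

Width reads 24 mm with the pads flat and the tool vertical within 0.003 rad, so the branch is squared. Release and go back to the handle.

Call:
{"method": "drive_tool", "body": {
  "series": [
    [0.06,[0,0,0],[0,0,0]],
    [0.06,[0,0,0],[0,0,0]],
    [0.06,[0,0,0],[0,0,0]],
    [0.06,[0,0,-0.04],[0,0,0]],
    [0.06,[0,0,-0.085],[0,0,0]]
  ]
}}

```text
time: 11.7
tool_pos: [0.4928, 0.292, 0.25]
ee_rot: [-3.139, 0.001, 1.757]
wrist_force: [0.7, -0.6, 0.9]
width: 0.0598
finger_force: 0.0
```

```bash
python3 - <<'E'
from h import *
import cv2
im=imaging.snapshot("scene")[125:245,140:290]
c=imaging.get_calibration("wrist"); w=imaging.snapshot("wrist")
f=cv2.resize(im[:,:,::-1],(480,384),interpolation=cv2.INTER_CUBIC)
cv2.imwrite("pics/m4.png",np.hstack([f,w[:,:,::-1]])[:,:800]); cv2.imwrite("pics/w4.png",w[:,:,::-1]); cv2.imwrite("pics/s4.png",f)
cs=imaging.get_calibration("scene")
for l in (-.1,0,.1): print(l,(proj(cs,root-.115*np.sin(l)*xh+.115*np.cos(l)*zh)-[140,125]+.4)*3.2)
print(proj(c,root+.115*zh),proj(c,hub+.177*zh))
b=hub-.045*yh; go(b[0],b[1],.25,1.70)
o=robot.get_obs();print(o["tool_pos"],o["ee_rot"])
E
```

```text
-0.1 [177.76771303  88.27393758]
0 [169.72574964  94.63181212]
0.1 [161.67727984 102.39421498]
[250.25237073 212.83809321] [251.34252831 350.34526525]
shift [-0.1706 -0.0021  0.0071] turn z 0.057
[0.49553226 0.29332011 0.25708136] [ 3.12992050e+00 -2.95098167e-03  1.75674067e+00]
```

View pics/m4.png

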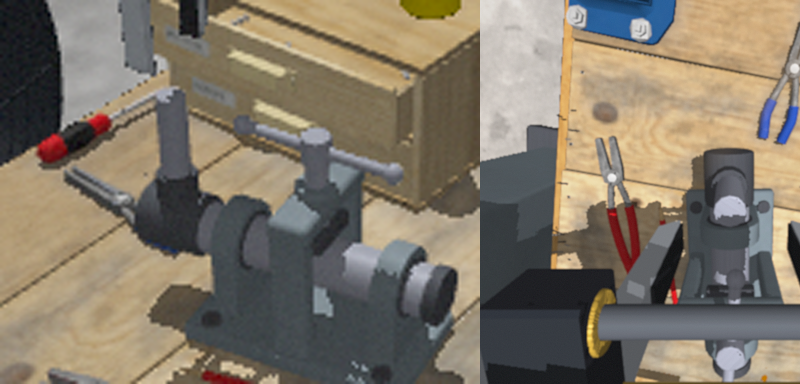

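Branch tip at (171,92) against (170,95) predicted for upright: good within about 0.02 rad. The handle is free; go back to it.

Call:
{"method": "drive_tool", "body": {
  "series": [
    [0.04,[-0.045,-0.001,0],[0,0,0.03]],
    [0.04,[-0.09,-0.003,0],[0,0,0.06]],
    [0.04,[-0.135,-0.005,0],[0,0,0.07]],
    [0.04,[-0.17,-0.005,0],[0,0,0.07]],
    [0.04,[-0.17,-0.005,0],[0,0,0.07]]
  ]
}}

```text
time: 12.42
tool_pos: [0.5199, 0.1223, 0.2494]
ee_rot: [-3.14, 0.0, 1.683]
wrist_force: [0.2, 0.6, -0.4]
width: 0.04
finger_force: 0.0
```

```bash
python3 - <<'E'
from h import *
o=robot.get_obs();print(o["tool_pos"],o["ee_rot"],o["width"]); go(.5197,.1265,.183,1.68)
E
```

```text
[0.51989026 0.12228159 0.24940866] [-3.14045233e+00  2.43647411e-04  1.68282330e+00] 0.0399592002757354
shift [0.0042 0.0003 0.0664] turn z 0.003
```

Call:
{"method": "drive_tool", "body": {
  "series": [
    [0.04,[0.004,0,0.04],[0,0,0]],
    [0.04,[0.004,0,0.066],[0,0,0]],
    [0.0,[0.004,0,0.066],[0,0,0]],
    [0.0,[0.004,0,0.066],[0,0,0]],
    [0.0,[0.004,0,0.066],[0,0,0]]
  ]
}}

```text
time: 13.05
tool_pos: [0.5201, 0.1288, 0.1863]
ee_rot: [3.138, -0.0, 1.687]
wrist_force: [0.6, 0.3, -0.9]
width: 0.0134
finger_force: 0.0
```

Call:
{"method": "drive_tool", "body": {
  "series": [
    [0.0,[0,0,0],[0,0,0]],
    [0.0,[0,0,0],[0,0,0]]
  ]
}}

```text
time: 13.3
tool_pos: [0.5198, 0.1286, 0.1861]
ee_rot: [3.139, -0.001, 1.687]
wrist_force: [-0.8, 0.0, 5.2]
width: 0.0088
finger_force: 30.0
```

```bash
python3 - <<'E'
from h import *
o=robot.get_obs();print(o["tool_pos"],o["ee_rot"],o["width"],o["wrist_force"],o["finger_force"])
# commanded start, end pose at tight: original grip
p=o["tool_pos"]; d=p-hub; print("r",np.hypot(d[0],d[1]),"angle of bar",np.arctan2(-d[1],-d[0]))
for a in np.linspace(0,.75,6)[1:]: print(round(a,2),"x",round(.044*(1-np.cos(a)),4),"y",round(-.044*np.sin(a),4))
E
```

```text
[0.51984941 0.12857615 0.1860604 ] [ 3.13885447e+00 -5.99358877e-04  1.68693109e+00] 0.008847591427488232 [-0.78160105  0.0480297   5.15893715] 30.0008887052536
r 0.041060682667403946 angle of bar 1.6524592342483746
0.15 x 0.0005 y -0.0066
0.3 x 0.002 y -0.013
0.45 x 0.0044 y -0.0191
0.6 x 0.0077 y -0.0248
0.75 x 0.0118 y -0.03
```

Call:
{"method": "drive_tool", "body": {
  "series": [
    [0.0,[0.0005,-0.0063,0.0002],[0,0,0.15]],
    [0.0,[0.0019,-0.0124,0.0004],[0,0,0.3]],
    [0.0,[0.0042,-0.0183,0.0006],[0,0,0.45]],
    [0.0,[0.0073,-0.0237,0.0008],[0,0,0.6]],
    [0.0,[0.0113,-0.0286,0.001],[0,0,0.75]]
  ]
}}

```text
time: 13.92
tool_pos: [0.4914, 0.1356, 0.1852]
ee_rot: [3.136, -0.003, 0.932]
wrist_force: [4.0, -0.6, 4.4]
width: 0.0092
finger_force: 30.4
```

Call:
{"method": "drive_tool", "body": {
  "series": [
    [0.0,[0.0005,-0.0063,0.0002],[0,0,0.15]],
    [0.0,[0.0019,-0.0124,0.0004],[0,0,0.3]],
    [0.0,[0.0042,-0.0183,0.0006],[0,0,0.45]],
    [0.0,[0.0073,-0.0237,0.0008],[0,0,0.6]],
    [0.0,[0.0113,-0.0286,0.001],[0,0,0.74]]
  ]
}}

```text
time: 14.55
tool_pos: [0.4744, 0.16, 0.1843]
ee_rot: [3.136, -0.003, 0.191]
wrist_force: [0.7, -6.8, 5.8]
width: 0.009
finger_force: 30.7
```

Call:
{"method": "drive_tool", "body": {
  "series": [
    [0.0,[0,0,0],[0,0,0]],
    [0.0,[0,0,0],[0,0,0]]
  ]
}}

```text
time: 14.8
tool_pos: [0.4742, 0.1605, 0.1843]
ee_rot: [3.137, -0.003, 0.196]
wrist_force: [-0.2, -4.1, 5.0]
width: 0.0092
finger_force: 30.4
```

```bash
python3 - <<'E'
from h import *
o=robot.get_obs();print(o["tool_pos"],o["ee_rot"],o["width"],o["wrist_force"],o["wrist_torque"])
d=o["tool_pos"]-hub; print(np.hypot(d[0],d[1]),np.arctan2(-d[1],-d[0]))
go(*(hub[:2]-np.hypot(d[0],d[1])*np.array([np.cos(.173),np.sin(.173)])),.183,.19)
E
```

```text
[0.47423587 0.16046935 0.18429187] [ 3.13737179e+00 -2.92592626e-03  1.96264462e-01] 0.009189833518823529 [-0.20641939 -4.13851751  4.9607224 ] [-0.86716724  0.15108059  0.26587228]
0.0432181579508034 0.21050614155913683
shift [ 0.     -0.0016  0.0013] turn z 0.006
```

Call:
{"method": "drive_tool", "body": {
  "series": [
    [0.0,[0,-0.002,0],[0,0,0.03]],
    [0.0,[0,-0.003,0],[0,0,0.03]],
    [0.0,[0,-0.003,0],[0,0,0.03]]
  ]
}}

```text
time: 15.18
tool_pos: [0.474, 0.1619, 0.1843]
ee_rot: [3.134, -0.003, 0.165]
wrist_force: [0.8, -7.7, 5.1]
width: 0.0091
finger_force: 30.4
```

Call:
{"method": "drive_tool", "body": {
  "series": [
    [0.04,[0,0,0],[0,0,0]],
    [0.04,[0,0,0],[0,0,0]],
    [0.04,[0,0,-0.03],[0,0,0]],
    [0.04,[0,0,-0.062],[0,0,0]],
    [0.04,[0,0,-0.062],[0,0,0]]
  ]
}}

```text
time: 15.8
tool_pos: [0.4737, 0.1658, 0.2469]
ee_rot: [-3.141, -0.005, 0.167]
wrist_force: [-0.8, 0.3, -0.5]
width: 0.0396
finger_force: 0.0
```

```bash
python3 - <<'E'
from h import *
import cv2
c=imaging.get_calibration("wrist"); w=imaging.snapshot("wrist"); s=imaging.snapshot("scene")[125:275,140:310]
o=robot.get_obs();print(o["tool_pos"],o["ee_rot"],o["width"],o["wrist_force"])
a=cv2.resize(w[:300],None,fx=.9,fy=.9); b=cv2.resize(s,(340,270),interpolation=cv2.INTER_CUBIC)
cv2.imwrite("pics/m5.png",np.hstack([a[:,:450],b])[:,:,::-1]); cv2.imwrite("pics/w5.png",w[:,:,::-1])
# ball/bar columns compare with w1: near ball and far end by brightness rows
for n in("w1","w5"):
    g=cv2.imread(f"pics/{n}.png")
    cs=cv2.HoughCircles(cv2.medianBlur(cv2.cvtColor(g,6)[20:265,200:320],3),cv2.HOUGH_GRADIENT,1,40,param1=80,param2=13,minRadius=7,maxRadius=20)
    print(n,None if cs is None else (cs[0]+[200,20,0]).tolist())
c1=proj(c,root+.115*zh);print("tip upright",c1*.9)
E
```

```text
[0.47225562 0.16535558 0.24348502] [-3.14127290e+00  1.09098611e-03  1.67101403e-01] 0.039806122268959576 [-0.0961253  -0.39770701 -0.40056037]
w1 [[258.5, 152.5, 17.200000762939453], [259.5, 45.5, 11.600000381469727], [234.5, 212.5, 19.399999618530273], [306.5, 170.5, 7.400000095367432]]
w5 [[256.5, 155.5, 19.399999618530273], [252.5, 50.5, 11.399999618530273], [244.5, 90.5, 12.199999809265137], [304.5, 186.5, 8.199999809265137]]
tip upright [ 57.84606246 142.87083061]
```

View pics/m5.png

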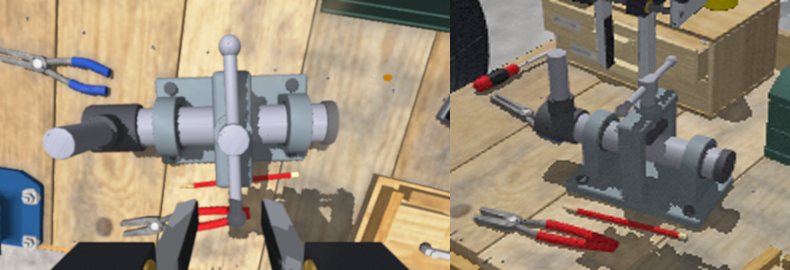

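Branch tip at (60,142), against (58,143) for upright. The bar looks slightly short of its original angle, so I'll measure it the same way in both wrist pictures.

```bash
python3 - <<'E'
from h import *
import cv2
c=imaging.get_calibration("wrist")
# bar centre columns by row band: bright bluish-grey bar run around col 258 (far half)
for n,hc,yaw in(("w1",258,.1924),("w5",256,.1671)):
    g=cv2.imread(f"pics/{n}.png").astype(int); pts=[]
    for v in list(range(60,85))+list(range(175,222)):
        row=g[v,hc-20:hc+21]; m=(row[:,0]>=row[:,2]-2)&(row.sum(1)>330)   # bluish and bright
        k,l,st,_=cv2.connectedComponentsWithStats(m.astype(np.uint8)[None])
        for s in st[1:]:
            if 8<=s[4]<=18: pts.append((v,hc-20+s[0]+(s[2]-1)/2))
    pts=np.array(pts); A=np.c_[pts[:,0],np.ones(len(pts))]
    k=np.polyfit(pts[:,0],pts[:,1],1); r=pts[:,1]-np.polyval(k,pts[:,0]); ok=abs(r)<1.5
    k=np.polyfit(pts[ok,0],pts[ok,1],1); print(n,ok.sum(),len(pts),k,"yaw",yaw-np.arctan(-k[0]))
E
```

```text
w1 31 31 [-1.89918864e-03  2.57649842e+02] yaw 0.19050081363878793
w5 32 34 [3.84697730e-02 2.52766976e+02] yaw 0.20555081239056738
```

The bar is back within 0.015 rad of where it was (0.206 vs 0.191). The branch is upright, nothing else has moved and the arm is clear, so I'm handing in.

```bash
python3 -c "
from bench import robot
print(robot.close_job())"
```

```text
the job is handed in; nothing more can be done
None
```

The job is handed in: the handle was slackened a quarter turn, the branch set upright to about 0.02 rad, and the handle turned back to about 0.015 rad of where it was; my first push bound on the branch tip (about 113 N at the wrist, against a limit of 120 N), and no verdict was returned.

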